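# Eject a carved printing block from its carving frame and lay it in the tray

## Robot

A 6-joint arm with a two-finger parallel gripper is mounted at the origin on the work surface. World frame = base frame: x ahead of the robot, y to its left, z up, the work surface at z = 0. Lengths are in mm, angles in rad, forces in N, time in s.
With the tool pointing down it reaches from about 275 to 750 mm from the base axis. Payload 10.2 kg.
Tool frame: the origin (TCP) lies between the finger pads; the fingertips stand 17 mm ahead of it and the grasp point (between the pads) lies 2 mm behind it (tips_ahead is the distance from the TCP to the fingertips, in mm); z points along the fingers, y is the line along which they close (so a half turn about z gives the same grasp; the last joint's range is limited). The gripper opens to 85 mm and grips with 20 to 120 N. Pads are 22 mm wide; open, the fingers measure 114 mm over their backs; the gripper's body (76 mm by 85 mm) begins 54 mm behind the grasp point. The pads swing forward as they close: fully open they stand 13 mm farther back than shut.
Start: joints at [1.096, 0.313, 1.498, -0, 1.331, -0.223], TCP at [130.815, 508.447, 248.294] pointing down, gripper open.
Joint ranges: [-2.94, 2.94], [-0.97, 2.17], [0.19, 2.56], [-1.23, 4.37], [0.02, 3.11], [-2.88, 2.88]. Speed limits (rad/s): [2.39, 2.39, 3.01, 3.14, 3.14, 3.14].

## Interface

Orientations are given as a unit quaternion [w, x, y, z].
In Python, from rig import sense, capture, finish_job, boxes_of, tips_ahead gives the robot as it stands.
- The arm moves only by the tool drive_tool, never from a script. Its argument "commands" is text: rows parted by semicolons, each of 7 numbers parted by spaces: the shift along the world's x, y, z in units of 0.1 m (1.0 is 0.1 m), then the turn, a rotation vector about the world's x, y, z in units of pi/4 rad (1.0 is pi/4 rad), then the opening in per cent of the stroke, from 0 (shut) to 100 (fully open). A call has 1 to 20 rows; each row shifts and turns the commanded pose from where the row before left it; what a row does not reach is not made up. A row lasts 1/12 s, in which the tool goes at most 41.7 mm and 7.16 degrees, less where a joint would pass 70% of its speed; a pose out of reach is approached as far as the arm can. A call with a number of a shift or a turn outside -1 to 1 is refused whole. A call with a gripper value outside its range is refused whole. The fingers move at their own pace and stop on an object; "force" is the grip in N (left out, the last holds). Time passes only in rows, so rows that do not move let the fingers close. It gives the time, the measured TCP pose, the force, the opening and the grip force at its end, in the units of the state.
- sense(): the state, without advancing time (a new reading comes with each control period).
- capture(name): name is "scene" or "top" or "wrist"; returns a dict with "pixels" (400x640x3 uint8, blue, green, red), "fov_y" (degrees; the focal length in pixels is half the picture's height over the tangent of half this angle, whatever the lens; pixels are square), "cx", "cy" (the principal point, pixels), "position" and "attitude" of the camera in the world; the wrist camera has in their place "tool_from_camera" (4x4, takes a point from camera to tool coordinates, whose origin is the TCP and whose axes are the flange's). Camera axes: x right, y down, z forward; pixel columns grow to the right and rows downward; lengths in mm; the calibration is good to about 2 mm. A picture is of the moment at which its call begins: read the wrist's pose just before it. There is no depth.
- finish_job(): hands the job in; it is judged then, once.
Trained networks look in a picture, given as the dict that the camera call returned (one of the last four; its "shot" number tells which), for a name from the list of things; names that differ only in an ending like _2 or _b are one class to them, and where a whole thing is asked for, a point or a joint stands for the part that bears it (a point fixed in the world has none). Each returns a list of dicts, best first, with "confidence" (0 to 1); they miss things now and then, are a little off and sometimes report something else, mostly with a low value. They report only what shows in the picture. A call takes as long as a camera call. They do not tell look-alikes from the thing itself.
- boxes_of(picture, name): "position" ([column, row] in pixels, amid what is visible of it).
The state is a dict: "time_s": time; "joints": joint angles; "dq": joint speeds; "tau": joint torques, N m; "eef_pos": TCP position; "ee_rot": TCP orientation; "force": force on the tool from outside, world axes, zero at the start; "wrist_torque": the same for the moment, N m; "grip_width": opening from 0.0 (shut) to 1.0 (fully open); "grip_force": force on a finger pad.
Only numpy, scipy, OpenCV 4.12 (cv2) and the standard library are available. Lean on these libraries where they do the work, as an engineer would, in place of code of your own. Each camera call takes 0.05 s, during which the arm holds its last target. There are 200 camera calls.

## Task

The carved block is sunk flush in the carving frame. Press the frame's wooden ejector paddle down so that the block is pushed up from below and stays standing clearly proud, then take the raised block, lift it out and lay it gently, flat and carved face up, inside the empty shallow tray. Never tip the block over, and leave the other things on the bench where they are.

Things in the scene. Friction and masses are not known exactly. Their poses are not given: they have to be found in the camera images.
- holder: Carving frame, a heavy fixed wooden frame 130 mm (its x) by 206 mm (its y, over the feet) and 90 mm high. Origin at the centre of its underside, on the bench. In its middle, open at the top, is a well 58 mm (x) by 124 mm (y) and 40 mm deep (its ledge is 50 mm above the bench), in which the block starts flush with the frame's top. An ejector pad comes up through a window in the ledge. The paddle sticks out on the frame's -x side (towards the robot).
- paddle (a joint): Ejector paddle, rad: 0 = paddle up, 0.44 = fully down (end stop). It starts at 0 to 0.06. It is a seesaw on a stiff pivot 75 mm from the frame's centre towards -x and 45 mm above the bench; its other end lifts the ejector pad by 74 mm per rad. The pad meets the block at about 0.09 rad; fully down it holds the block 26 mm above flush. Pressing takes 7 to 12 N at the press point; pivot friction keeps it where it is left.
- paddle_press (a point): Press point, on the top face of the paddle's flat 55 mm by 50 mm outer end, in the middle of its width, 20 mm from the tip, 105 mm from the pivot. About 73 mm above the bench and 177 mm from the frame's centre when up; about 27 mm above the bench when fully down (179 mm from the frame's centre).
- block_center (a point): Carved printing block, plain pale wood, 54 mm (x) by 120 mm (y) by 40 mm high, about 0.17 kg, rounded edges, with a low flower pattern in a line border on its upper (+z) face. This point is its centre, half-way up, and its axes. In the frame its x and y follow the frame's; flush, the point is 70 mm above the bench, fully raised 96 mm.
- tray: Empty shallow wooden tray, fixed, outer 110 mm (x) by 170 mm (y), 16 mm high; inside 100 by 160 mm with 5 mm walls and a floor 6 mm above the bench. Origin at the centre of its underside. It stands left or right of the frame.
- tool_tray: Bystander: fixed tray of gouges, 100 by 170 mm and 32 mm high, on the other side of the frame from the empty tray; origin at the centre of its underside.
- mallet: Bystander: loose wooden carver's mallet, head 90 mm long, 56 mm high, beyond the frame; origin under its head.
- baren: Bystander: loose black round rubbing pad, 116 mm across, 26 mm high, near the robot on the left; origin at the centre of its underside.
- gouge: Bystander: loose gouge about 190 mm long, 21 mm high, near the robot on the right; origin under its middle.
- ink_jar: Bystander: small glass jar 60 mm across, 75 mm high, beyond the frame on the right; origin at the centre of its underside.
- brush: Bystander: loose brush lying beyond the frame on the left; origin on its underside.
Things that resemble listed ones, but are neither listed nor needed, are in the scene too. Leave any green look-alike of the tray alone. Leave any grey look-alike of the part that bears block_center alone.

How it is judged (in metres and radians):
On the way, in this order (a step that is already met when the one before it is completed fails the run):
1. the paddle has pushed the block at least 15 mm up out of flush, with no finger touching the block (z of block_center in the frame of holder above 0.085 m and value of joint paddle above 0.27 rad and horizontal distance between block_center and holder below 0.008 m and contact force between the fingers and block below 0.05 N), for 0.2 s.
2. the block is lifted clear out of the frame (z of block_center in the frame of holder above 0.115 m), for 0.1 s.
At the end, for the whole second after the job is handed in: The block lies at rest on the floor of the empty tray, inside its walls (centre within 30 mm of the tray's centre along each tray axis), flat within 0.06 rad, carved face up (x of block_center in the frame of tray between -0.03 and 0.03 m and y of block_center in the frame of tray between -0.03 and 0.03 m and z of block_center in the frame of tray below 0.029 m and angle between block_center's own z axis and vertical below 0.06 rad and linear speed of block below 0.01 m/s); the robot touches nothing.
It fails at once if the block is tipped more than 0.5 rad (angle between block_center's own z axis and vertical above 0.5 rad).
It fails at once if the block is dropped or banged down on the tray (over 40 N) (contact force between block and tray above 40 N).
It fails at once if another thing on the bench is moved more than 20 mm (distance of any of mallet, baren, gouge, ink_jar, brush from where it was at the start of the episode above 0.02 m).
It also fails if it takes over 54 s, if anything falls off the work surface, if the arm or the gripper's body presses on something with over 40 N, if the wrist force passes 120 N, or if a joint passes its speed limit or range.

## Working session

There is one attempt and no reset: what is moved stays moved. The work goes in short steps, Python scripts to look and compute and a tool call to move; the robot and the scene stay as the last step left them, time stands still between calls to the robot, and variables do not carry over. Pictures are saved under pics/ and viewed, at most 10 in all, crops included, and the job is handed in when it is done.

Besides the shell and the picture viewer there is one more tool, called after "Request:" by a JSON object that holds its "api" and its "payload". drive_tool: Moves the arm, as the interface text tells. Shifts and turns lie within -1 to 1; 1 stands for 0.1 m of shift or pi/4 rad of turn. Its arguments: {"type":"object","properties":{"commands":{"type":"string"},"force":{"type":"number"}},"required":["commands"]}

```bash
ls; mkdir -p pics; cat > h.py <<'E'
import numpy as np, cv2
from scipy.spatial.transform import Rotation as R
from rig import sense, capture, finish_job, boxes_of, tips_ahead
def rot(a):
    a=np.array(a,float)
    return a if a.shape==(3,3) else R.from_quat(a[[1,2,3,0]]).as_matrix()
def cam(p,s=None):
    if 'position' in p: return np.array(p['position'],float),rot(p['attitude'])
    T=np.array(p['tool_from_camera']);Q=rot(s['ee_rot'])
    return np.array(s['eef_pos'])+Q@T[:3,3],Q@T[:3,:3]
def ray(p,uv,z,s=None):
    c,Q=cam(p,s);f=200/np.tan(np.radians(p['fov_y']/2))
    d=Q@np.array([(uv[0]-p['cx'])/f,(uv[1]-p['cy'])/f,1]);return c+d*(z-c[2])/d[2]
def proj(p,X,s=None):
    c,Q=cam(p,s);f=200/np.tan(np.radians(p['fov_y']/2));v=Q.T@(np.array(X,float)-c)
    return v[:2]/v[2]*f+[p['cx'],p['cy']]
E
python3 - <<'E'
from h import *
H=dict(holder=60,paddle_press=73,block_center=90,tray=8,tool_tray=20,mallet=30,baren=15,gouge=10,ink_jar=40,brush=10)
s=sense();print(s)
for n in ("scene","top"):
    p=capture(n);cv2.imwrite(f'pics/{n}.png',p['pixels']);print(n,p['fov_y'],np.round(cam(p)[0]))
    for k,z in H.items():
        for b in boxes_of(p,k)[:3]: print(k,np.round(b['position']),round(b['confidence'],2),np.round(ray(p,b['position'],z)))
E
```

```text
pics
{'time_s': 0.0, 'joints': array([ 1.09561792e+00,  3.13465836e-01,  1.49845450e+00,  6.64749201e-06,
        1.33101986e+00, -2.23387658e-01]), 'dq': array([-0.00113647,  0.00106868,  0.00075541,  0.00121655, -0.0021256 ,
        0.00071561]), 'tau': array([-1.11493631e-03, -4.12267363e+01, -2.59747857e+01, -1.84453438e-04,
        4.16890369e-03, -2.56121012e-05]), 'eef_pos': array([130.68664281, 508.22083467, 247.72040886]), 'ee_rot': array([-2.33615065e-04,  1.25563827e-01,  9.92085315e-01, -6.31985868e-04]), 'force': array([-1.18933141, -0.31951839, -0.67578579]), 'wrist_torque': array([-0.01608099,  0.02022789,  0.02567518]), 'grip_force': 0.0, 'grip_width': 0.9997038322115221}
scene 43.52602147724964 [1211. -699.  923.]
holder [326. 242.] 0.55 [644. -46.  60.]
paddle_press [300. 199.] 0.58 [498.  24.  73.]
block_center [337. 224.] 0.8 [645.  -5.  90.]
tray [342. 128.] 0.95 [302. 442.   8.]
tool_tray [219. 300.] 0.7 [ 553. -314.   20.]
mallet [385. 265.] 0.87 [785.   6.  30.]
mallet [202. 239.] 0.2 [ 376. -216.   30.]
baren [303. 158.] 0.61 [324. 222.  15.]
gouge [202. 236.] 0.79 [ 347. -198.   10.]
ink_jar [304. 307.] 0.67 [ 725. -215.   40.]
brush [326. 243.] 0.7 [615. -12.  10.]
brush [416. 196.] 0.67 [693. 293.  10.]
top 55.96075483745452 [ 450.   59. 1132.]
holder [343. 176.] 0.87 [605.   2.  60.]
paddle_press [337. 214.] 0.66 [495.  17.  73.]
block_center [371. 263.] 0.9 [363. -76.  90.]
block_center [343. 162.] 0.79 [642.   4.  90.]
block_center [250. 213.] 0.33 [494. 260.  90.]
tray [189. 283.] 0.81 [289. 447.   8.]
tray [251. 216.] 0.55 [489. 272.   8.]
tool_tray [449. 204.] 0.88 [ 534. -316.   20.]
mallet [344. 120.] 0.86 [779.   0.  30.]
baren [264. 278.] 0.63 [309. 228.  15.]
gouge [411. 265.] 0.82 [ 351. -205.   10.]
ink_jar [418. 139.] 0.62 [ 724. -221.   40.]
brush [253. 150.] 0.9 [689. 272.  10.]
```

View pics/top.png

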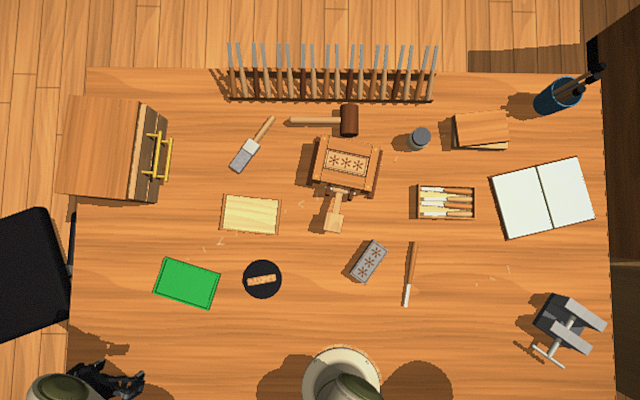

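View pics/scene.png

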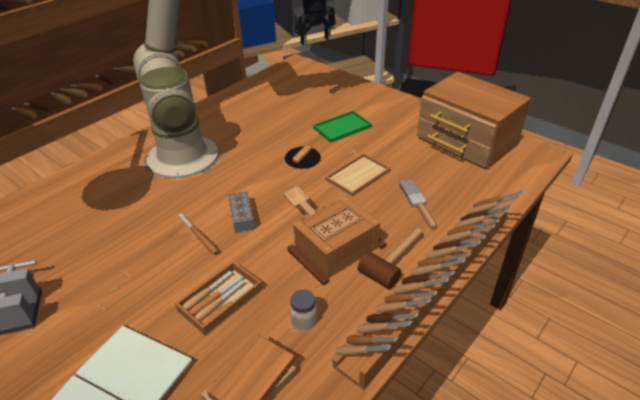

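The top view shows the frame at (345,165), with the paddle towards the robot at (335,215). The empty pale tray is at (251,215). The green tray and the grey block are look-alikes. I'll move closer for a wrist view.

Request:
{"api": "drive_tool", "payload": {"commands": "0.25 -0.28 0.1 0 0 -0.12 100;0.25 -0.28 0.1 0 0 -0.12 100;0.25 -0.28 0.1 0 0 -0.12 100;0.25 -0.28 0.1 0 0 -0.12 100;0.25 -0.28 0.1 0 0 -0.12 100;0.25 -0.28 0.1 0 0 -0.12 100;0.25 -0.28 0.1 0 0 -0.12 100;0.25 -0.28 0.1 0 0 -0.12 100;0.25 -0.28 0.1 0 0 -0.12 100;0.25 -0.28 0.1 0 0 -0.12 100;0.25 -0.28 0.1 0 0 -0.12 100;0.25 -0.28 0.1 0 0 -0.12 100;0.25 -0.28 0.1 0 0 -0.12 100;0.25 -0.28 0.1 0 0 -0.12 100;0.25 -0.28 0.1 0 0 -0.12 100;0 0 0 0 0 0 0;0 0 0 0 0 0 0;0 0 0 0 0 0 0;0 0 0 0 0 0 0"}}

```text
time_s: 2.68
eef_pos: [505.2, 89.3, 398.3]
ee_rot: [-0.0, 0.739, 0.674, -0.0]
force: [0.5, 0.5, -0.1]
grip_width: 0.453
grip_force: 0.0
```

```bash
python3 - <<'E'
from h import *
s=sense();p=capture("wrist");cv2.imwrite('pics/w1.png',p['pixels'])
import pickle;pickle.dump((s,p),open('w1.pkl','wb'))
print(s['eef_pos'],s['ee_rot'],np.round(cam(p,s)[0]),p['fov_y'],tips_ahead() if callable(tips_ahead) else tips_ahead,s['grip_width'])
for k,z in dict(paddle_press=73,block_center=90,holder=60,tray=8).items():
    for b in boxes_of(p,k)[:3]: print(k,np.round(b['position']),round(b['confidence'],2),np.round(ray(p,b['position'],z,s)))
E
```

```text
[505.17663307  89.32004826 398.26944586] [-1.46187782e-04  7.39170015e-01  6.73518869e-01 -2.55594386e-05] [513. 170. 524.] 65.53860602170829 17.0 0.4529847435462678
paddle_press [311. 197.] 0.73 [491.  26.  73.]
block_center [412. 208.] 0.79 [639.   0.  90.]
block_center [234. 241.] 0.77 [368. -27.  90.]
holder [392. 193.] 0.94 [616.  16.  60.]
tray [299.  42.] 0.69 [494. 250.   8.]
tray [311. 196.] 0.53 [488.   8.   8.]
```

View pics/w1.png

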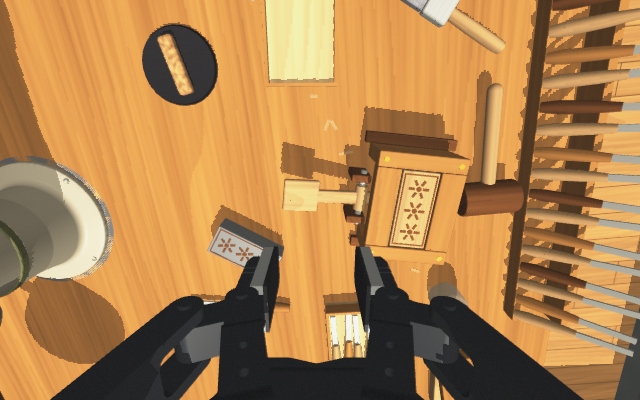

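The wrist view shows the block's top at about (415,208), the paddle's outer plate at (283–319, 180–211), and the tray at the top around (300,40).

```bash
python3 - <<'E'
from h import *
import pickle
s,p=pickle.load(open('w1.pkl','rb'))
c=np.array([ray(p,u,90,s) for u in [(406,168),(440,172),(424,248),(390,243)]])
print(np.round(c),c.mean(0))
print(np.linalg.norm(np.diff(c,axis=0),axis=1))
ax=(c[1]+c[2]-c[0]-c[3])[:2];ay=(c[0]+c[1]-c[2]-c[3])[:2]
print(np.degrees(np.arctan2(ax[1],ax[0])),np.degrees(np.arctan2(ay[1],ay[0]))-90)
for u in [(284,180),(319,183),(317,211),(283,209)]: print(np.round(ray(p,u,75,s)))
im=p['pixels'][110:300,250:490];cv2.imwrite('pics/w1c.png',cv2.resize(im,None,fx=3.2,fy=3.1,interpolation=cv2.INTER_CUBIC))
E
```

```text
[[631.  62.  90.]
 [679.  52.  90.]
 [658. -68.  90.]
 [606. -54.  90.]] [643.33329747  -2.05954315  90.        ]
[ 49.45769527 120.97102462  54.03526088]
-13.392014858900039 -11.107597929004001
[454.  57.  75.]
[505.  48.  75.]
[498.   3.  75.]
[446.  12.  75.]
```

View pics/w1c.png

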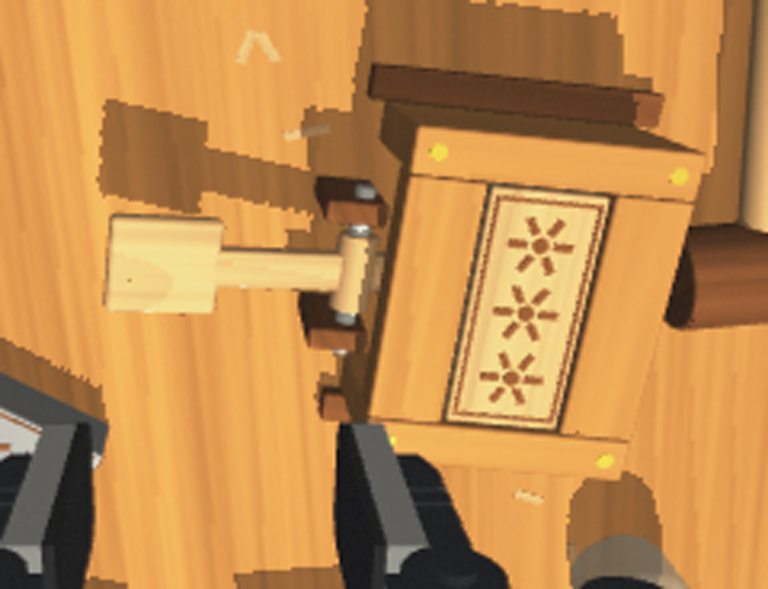

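Request:
{"api": "drive_tool", "payload": {"commands": "-0.035 -0.057 -0.27 0 0 -0.014 0;-0.035 -0.057 -0.27 0 0 -0.014 0;-0.035 -0.057 -0.27 0 0 -0.014 0;-0.035 -0.057 -0.27 0 0 -0.014 0;-0.035 -0.057 -0.27 0 0 -0.014 0;-0.035 -0.057 -0.27 0 0 -0.014 0;-0.035 -0.057 -0.27 0 0 -0.014 0;-0.035 -0.057 -0.27 0 0 -0.014 0;-0.035 -0.057 -0.27 0 0 -0.014 0;-0.035 -0.057 -0.27 0 0 -0.014 0;0 0 0 0 0 0 0;0 0 0 0 0 0 0;0 0 0 0 0 0 0"}}

```text
time_s: 4.02
eef_pos: [471.8, 31.6, 129.9]
ee_rot: [0.001, 0.775, 0.631, 0.001]
force: [-0.1, 0.7, -0.3]
grip_width: 0.001
grip_force: 0.0
```

```bash
python3 - <<'E'
from h import *
s=sense();p=capture("wrist");cv2.imwrite('pics/w2.png',p['pixels'])
print(s['eef_pos'],s['ee_rot'],s['grip_width'])
for z in (73,): print(proj(p,[470,33,73],s), proj(p,s['eef_pos']-[0,0,17],s))
E
```

```text
[471.76003347  31.6372692  129.87363168] [0.00089348 0.7754235  0.63144038 0.00080103] 0.0006369091577474261
[313.02540206 228.2885676 ] [316.31690075 260.96177453]
```

View pics/w2.png

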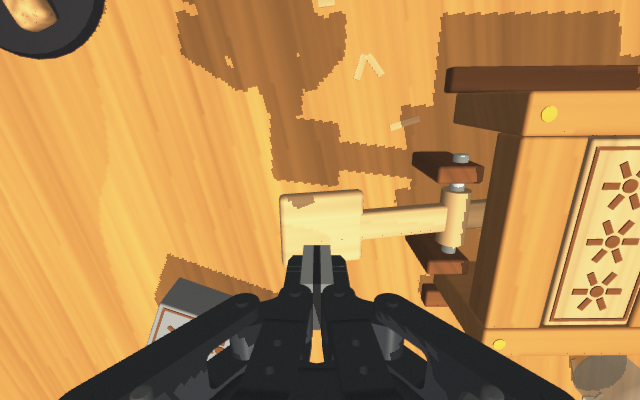

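The press point projects to (313,228), in the middle of the paddle plate, so I can press straight down.

Request:
{"api": "drive_tool", "payload": {"commands": "-0.01 0 -0.18 0 0 0 0;0 0 -0.18 0 0 0 0;0 0 -0.04 0 0 0 0;0 0 -0.04 0 0 0 0;0 0 -0.04 0 0 0 0;0 0 -0.04 0 0 0 0;0 0 -0.04 0 0 0 0;0 0 -0.04 0 0 0 0;0 0 -0.04 0 0 0 0;0 0 -0.04 0 0 0 0;0 0 -0.04 0 0 0 0;0 0 -0.04 0 0 0 0;0 0 -0.04 0 0 0 0;0 0 0 0 0 0 0;0 0 0 0 0 0 0;0 0 0 0 0 0 0"}}

```text
time_s: 5.4
eef_pos: [470.6, 31.6, 49.5]
ee_rot: [0.001, 0.776, 0.631, 0.001]
force: [-0.6, 1.3, 5.0]
grip_width: -0.003
grip_force: 2.9
```

Request:
{"api": "drive_tool", "payload": {"commands": "0 0 -0.02 0 0 0 0;0 0 -0.02 0 0 0 0;0 0 -0.02 0 0 0 0;0 0 0 0 0 0 0;0 0 0 0 0 0 0;0 0 0 0 0 0 0"}}

```text
time_s: 5.9
eef_pos: [471.4, 31.4, 45.2]
ee_rot: [0.002, 0.776, 0.631, 0.001]
force: [-8.6, 2.8, 29.6]
grip_width: 0.001
grip_force: 15.3
```

Request:
{"api": "drive_tool", "payload": {"commands": "0 0 0.2 0 0 0 0;0 0 0.4 0 0 0 0;0 0 0.4 0 0 0 0;0 0 0.4 0 0 0 100;0 0 0.4 0 0 0 100;0 0 0.4 0 0 0 100;0.35 0.01 0 0 0 0 100;0.35 0.01 0 0 0 0 100;0.35 0.01 0 0 0 0 100;0.35 0.01 0 0 0 0 100;0.35 0.01 0 0 0 0 100;0 0 0 0 0 0 100;0 0 0 0 0 0 100;0 0 0 0 0 0 100"}}

```text
time_s: 7.07
eef_pos: [644.4, 36.5, 262.5]
ee_rot: [-0.0, 0.776, 0.631, -0.0]
force: [-0.4, -0.6, 0.5]
grip_width: 0.997
grip_force: 0.0
```

```bash
python3 - <<'E'
from h import *
import pickle
s=sense();p=capture("wrist");cv2.imwrite('pics/w3.png',p['pixels'])
pickle.dump((s,p),open('w3.pkl','wb'))
print(s['eef_pos'],s['ee_rot'],s['grip_width'],tips_ahead)
print(proj(p,[643,-3,116],s))
E
```

```text
[644.44522985  36.54041746 262.47920909] [-4.08230984e-05  7.75597715e-01  6.31227515e-01 -8.25705916e-05] 0.9970963618498943 17.0
[323.37963589 229.13119933]
```

View pics/w3.png

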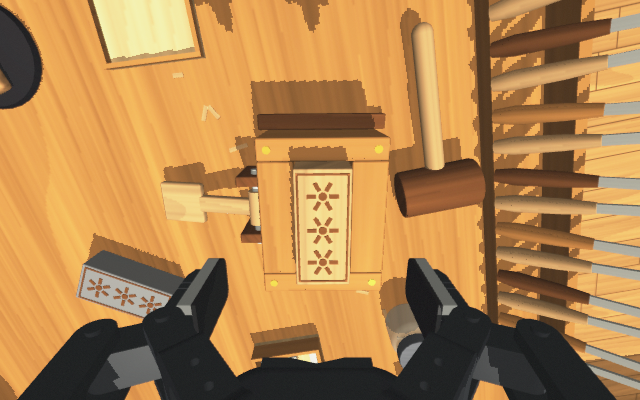

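The block is up: its top spans columns 293–352 and rows 169–284, centred at (322,226) and square to the gripper. Next I'll work out the grasp and the tray pose.

```bash
python3 - <<'E'
from h import *
import pickle
s,p=pickle.load(open('w3.pkl','rb'))
c=np.array([ray(p,u,116,s) for u in [(293,169),(352,169),(350,284),(297,282)]])
print(np.round(c),c.mean(0),np.linalg.norm(np.diff(c,axis=0),axis=1))
ax=(c[1]+c[2]-c[0]-c[3])[:2];ay=(c[0]+c[1]-c[2]-c[3])[:2]
print(np.degrees(np.arctan2(ax[1],ax[0])),np.degrees(np.arctan2(ay[1],ay[0]))-90)
y=rot(s['ee_rot'])[:,1];print('tool y',np.degrees(np.arctan2(y[1],y[0])))
t=capture("top");im=t['pixels'];hsv=cv2.cvtColor(im,cv2.COLOR_BGR2HSV)
roi=hsv[180:250,205:300];print(hsv[213,250],hsv[213,292],hsv[242,250])
d=np.linalg.norm(cv2.cvtColor(im,cv2.COLOR_BGR2LAB)[180:250,205:300].astype(float)-cv2.cvtColor(im,cv2.COLOR_BGR2LAB)[208:220,235:265].reshape(-1,3).mean(0),axis=2)
m=(d<28).astype(np.uint8);m=cv2.morphologyEx(m,cv2.MORPH_OPEN,np.ones((5,5)))
k=max(cv2.findContours(m,0,2)[0],key=cv2.contourArea)
r=cv2.minAreaRect(k);b=cv2.boxPoints(r)+[205,180];print(r,b)
w=np.array([ray(t,u,10) for u in b]);print(np.round(w),w.mean(0))
for i in range(4):
    v=w[(i+1)%4]-w[i];print(np.linalg.norm(v),np.degrees(np.arctan2(v[1],v[0])))
E
```

```text
[[628.  60. 116.]
 [680.  49. 116.]
 [657. -68. 116.]
 [605. -55. 116.]] [642.60495024  -3.36102908 116.        ] [ 52.71415108 118.89440154  53.71100539]
-13.062534248689618 -10.937879399865068
tool y -11.718510940010248
[ 27  92 238] [21 57 94] [ 14 170 203]
((52.73170471191406, 43.91463851928711), (33.46075439453125, 9.82840633392334), 6.340191841125488) [[240.56097412 226.95122528]
 [241.64633942 217.18292999]
 [274.9024353  220.87805176]
 [273.81707001 230.64634705]]
[[455. 301.  10.]
 [484. 299.  10.]
 [475. 200.  10.]
 [446. 202.  10.]] [465.12987766 250.65941315  10.        ]
29.129536066533273 -4.389111440009424
99.70206672153876 -95.3880113538038
29.110050483729747 175.1892097001394
99.48750836059467 84.62151188199132
```

Request:
{"api": "drive_tool", "payload": {"commands": "-0.005 -0.2 -0.1 0 0 0 100;-0.01 -0.2 -0.2 0 0 0 100;0 0 -0.3 0 0 0 100;0 0 -0.3 0 0 0 100;0 0 -0.3 0 0 0 100;0 0 -0.2 0 0 0 100;0 0 -0.12 0 0 0 100;0 0 0 0 0 0 100;0 0 0 0 0 0 100;0 0 0 0 0 0 100", "force": 35}}

```text
time_s: 8.0
eef_pos: [644.0, -3.6, 112.5]
ee_rot: [0.001, 0.776, 0.631, 0.001]
force: [0.6, 0.2, 1.0]
grip_width: 1.002
grip_force: 0.0
```

Request:
{"api": "drive_tool", "payload": {"commands": "0 0 0 0 0 0 0;0 0 0 0 0 0 0;0 0 0 0 0 0 0;0 0 0 0 0 0 0;0 0 0 0 0 0 0;0 0 0 0 0 0 0;0 0 0 0 0 0 0;0 0 0 0 0 0 0;0 0 0 0 0 0 0;0 0 0 0 0 0 0", "force": 35}}

```text
time_s: 8.83
eef_pos: [643.5, -3.5, 111.2]
ee_rot: [0.0, 0.776, 0.631, 0.0]
force: [-2.4, -0.2, 6.8]
grip_width: 0.622
grip_force: 42.7
```

Request:
{"api": "drive_tool", "payload": {"commands": "0 0 0.04 0 0 0 0;0 0 0.06 0 0 0 0;0 0 0.1 0 0 0 0;0 0 0.1 0 0 0 0;0 0 0.15 0 0 0 0;0 0 0.2 0 0 0 0;0 0 0.2 0 0 0 0;0 0 0.2 0 0 0 0;0 0 0 0 0 0 0;0 0 0 0 0 0 0"}}

```text
time_s: 9.67
eef_pos: [643.6, -3.6, 216.2]
ee_rot: [0.001, 0.776, 0.631, 0.001]
force: [-0.4, -0.7, -2.1]
grip_width: 0.622
grip_force: 41.9
```

Request:
{"api": "drive_tool", "payload": {"commands": "-0.1 0.14 0.05 0 0 0 0;-0.1 0.2 0.05 0 0 0 0;-0.1 0.2 0 0 0 0 0;-0.1 0.2 0 0 0 0 0;-0.1 0.2 0 0 0 0 0;-0.1 0.2 0 0 0 0 0;-0.1 0.2 0 0 0 0 0;-0.1 0.1 0 0 0 0 0;0 0 0 0 0 0 0;0 0 0 0 0 0 0;0 0 0 0 0 0 0"}}

```text
time_s: 10.58
eef_pos: [563.6, 139.6, 224.9]
ee_rot: [-0.0, 0.776, 0.631, -0.0]
force: [0.7, -0.3, -1.9]
grip_width: 0.621
grip_force: 41.9
```

```bash
python3 - <<'E'
from h import *
import pickle
s=sense();p=capture("wrist");cv2.imwrite('pics/w4.png',p['pixels'])
pickle.dump((s,p),open('w4.pkl','wb'))
print(s['eef_pos'],s['grip_width'],s['grip_force'],s['force'])
for b in boxes_of(p,'tray'): print(b,ray(p,b['position'],8,s))
E
```

```text
[563.58043621 139.59708153 224.85348752] 0.6207554224823412 41.85995578765869 [ 0.72181446 -0.27649443 -1.87158074]
{'position': [227.5, 69.2], 'confidence': 0.91} [496.89319344 263.26539399   8.        ]
{'position': [14.7, 4.0], 'confidence': 0.51} [313.70138566 360.9327798    8.        ]
```

View pics/w4.png

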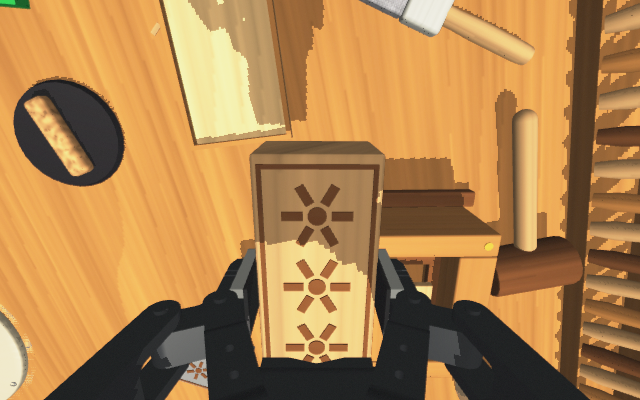

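The block is held level. The near end of the tray runs from (194,139) to (290,129), and its sides run up to about (161,0) and (271,0).

```bash
python3 - <<'E'
from h import *
import pickle
s,p=pickle.load(open('w4.pkl','rb'))
a,b,c,d=[ray(p,u,16,s)[:2] for u in [(194,139),(290,129),(161,0),(268,0)]]
ang=lambda v:np.degrees(np.arctan2(v[1],v[0]))
print(a,b,np.linalg.norm(b-a),ang(b-a),ang(c-a)-90,ang(d-b)-90)
g=np.radians(np.mean([ang(b-a),ang(c-a)-90,ang(d-b)-90]));print((a+b)/2+85*np.array([-np.sin(g),np.cos(g)]))
t=capture('top');im=cv2.imread('pics/top.png')[180:250,205:300];print()
E0=[(224,193),(281,198),(279,235),(220,231)]
w=np.array([ray(t,u,12) for u in E0]);print(np.round(w),w.mean(0))
E
```

```text
[443.74571009 203.48918276] [546.25333409 192.65100384] 103.07899446469135 -6.035486066818122 -5.209704392072354 -3.461744730022261
[502.26337753 282.75915047]

[[556. 354.  12.]
 [543. 183.  12.]
 [433. 186.  12.]
 [442. 361.  12.]] [493.66438928 271.20749811  12.        ]
```

```bash
python3 - <<'E'
from h import *
a=cv2.imread('pics/top.png')[180:250,205:300];b=cv2.imread('pics/w4.png')[0:160,140:310]
cv2.imwrite('pics/z.png',np.hstack([cv2.resize(a,None,fx=5,fy=5)[:350],cv2.resize(b,None,fx=1.9,fy=350/160)]))
E
```

```text
(no output)
```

View pics/z.png

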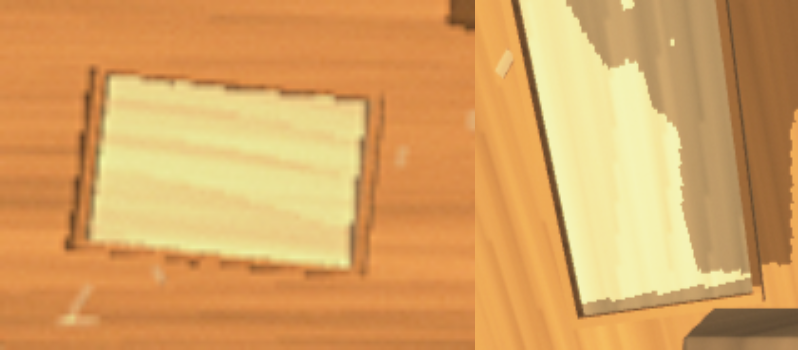

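```bash
python3 - <<'E'
from h import *
import pickle
ang=lambda v:np.degrees(np.arctan2(v[1],v[0]))
s,p=pickle.load(open('w4.pkl','rb'));t=capture('top')
w=np.array([ray(t,u,6)[:2] for u in [(226.4,194.6),(278.6,199.6),(275.4,234),(223,228)]]);print(np.round(w),w.mean(0),[(np.linalg.norm(w[i]-w[i-1]),ang(w[i]-w[i-1])) for i in range(4)])
f=lambda x,y:(140+(x-475)/1.9,y*160/350)
a,b=[ray(p,f(*u),6,s)[:2] for u in [(581,317),(752,292)]]
print(a,b,np.linalg.norm(a-b),ang(b-a)); g=np.radians(-5); print((a+b)/2+80*np.array([-np.sin(g),np.cos(g)]))
E
```

```text
[[551. 348.]
 [539. 191.]
 [436. 198.]
 [451. 354.]] [494.44978766 272.81886754] [(np.float64(100.30594222664162), np.float64(-3.639397366840952)), (np.float64(157.54513707916308), np.float64(-94.53889742331395)), (np.float64(103.12262657584321), np.float64(176.19641974090823)), (np.float64(157.3191707173708), np.float64(84.43379971648267))]
[439.49396823 196.47626469] [539.6343292  188.15357132] 100.48561648675195 -4.750949539555346
[496.53660813 272.01049385]
```

Request:
{"api": "drive_tool", "payload": {"commands": "-0.098 0.189 0 0 0 0.022 0;-0.098 0.189 0 0 0 0.022 0;-0.098 0.189 0 0 0 0.022 0;-0.098 0.189 0 0 0 0.022 0;-0.098 0.189 0 0 0 0.022 0;-0.098 0.189 0 0 0 0.022 0;-0.098 0.189 0 0 0 0.022 0;0 0 -0.2 0 0 0 0;0 0 -0.3 0 0 0 0;0 0 -0.3 0 0 0 0;0 0 -0.3 0 0 0 0;0 0 -0.25 0 0 0 0;0 0 -0.2 0 0 0 0;0 0 -0.1 0 0 0 0;0 0 0 0 0 0 0;0 0 0 0 0 0 0;0 0 0 0 0 0 0"}}

```text
time_s: 12.2
eef_pos: [495.6, 272.9, 61.8]
ee_rot: [0.001, 0.736, 0.677, 0.001]
force: [0.6, -0.8, -1.5]
grip_width: 0.622
grip_force: 41.8
```

Request:
{"api": "drive_tool", "payload": {"commands": "0 0 -0.04 0 0 0 0;0 0 -0.04 0 0 0 0;0 0 -0.03 0 0 0 0;0 0 -0.03 0 0 0 0;0 0 -0.02 0 0 0 0;0 0 -0.02 0 0 0 0;0 0 0 0 0 0 0;0 0 0 0 0 0 0;0 0 0 0 0 0 0"}}

```text
time_s: 12.95
eef_pos: [494.8, 272.8, 42.4]
ee_rot: [0.0, 0.736, 0.677, 0.0]
force: [-0.4, -0.0, -1.2]
grip_width: 0.621
grip_force: 41.8
```

Request:
{"api": "drive_tool", "payload": {"commands": "0 0 -0.01 0 0 0 0;0 0 -0.01 0 0 0 0;0 0 -0.01 0 0 0 0;0 0 0 0 0 0 0;0 0 0 0 0 0 0;0 0 0 0 0 0 0"}}

```text
time_s: 13.45
eef_pos: [494.9, 272.8, 41.3]
ee_rot: [0.0, 0.736, 0.677, 0.0]
force: [-9.4, -3.7, 17.6]
grip_width: 0.624
grip_force: 44.2
```

Contact with the tray floor. I'll ease off slightly, then open and retreat.

Request:
{"api": "drive_tool", "payload": {"commands": "0 0 0.01 0 0 0 0;0 0 0 0 0 0 0;0 0 0 0 0 0 80;0 0 0 0 0 0 100;0 0 0 0 0 0 100;0 0 0 0 0 0 100;0 0 0 0 0 0 100;0 0 0 0 0 0 100;0 0 0 0 0 0 100;0 0 0.1 0 0 0 100;0 0 0.2 0 0 0 100;0 0 0.4 0 0 0 100;0 0 0.4 0 0 0 100;0 0 0.4 0 0 0 100;0 0 0.4 0 0 0 100;0 0 0 0 0 0 100;0 0 0 0 0 0 100"}}

```text
time_s: 14.87
eef_pos: [495.3, 273.0, 233.1]
ee_rot: [0.001, 0.736, 0.677, 0.002]
force: [0.2, 0.2, -0.9]
grip_width: 1.001
grip_force: 0.0
```

```bash
python3 - <<'E'
from h import *
s=sense();p=capture("wrist");cv2.imwrite('pics/w5.png',p['pixels'])
print(s['eef_pos'],s['grip_width'],s['force'])
for b in boxes_of(p,'block_center')[:2]: print(b,ray(p,b['position'],46,s))
E
```

```text
[495.28081761 272.97800103 233.12624076] 1.0005228061226679 [ 0.17343965  0.22963472 -0.92215506]
{'position': [315.6, 175.3], 'confidence': 0.98} [495.78035433 276.94342469  46.        ]
```

View pics/w5.png

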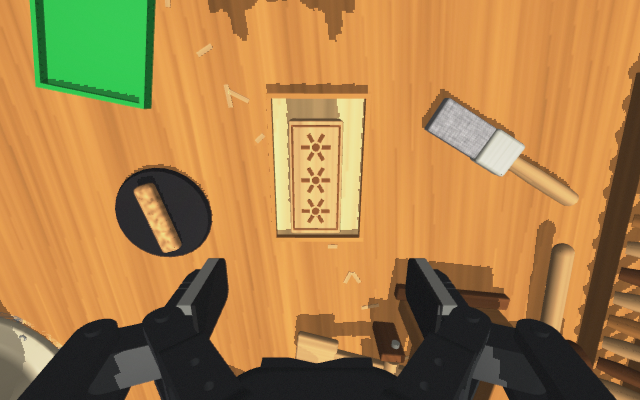

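The block lies flat in the tray, carved face up, with its top centred at (316,176). The gripper is clear.

```bash
python3 -c "
from rig import finish_job;print(finish_job())"
```

```text
the job is handed in; nothing more can be done
None
```

The job is handed in, with no verdict returned: I pressed the paddle to its stop so the block stood proud, then lifted it out and laid it flat, carved face up, in the empty tray.

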